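# Set the delivery valve of the pump rig two turns open

### The arm

A 7-joint arm with a two-finger parallel gripper is mounted at the origin on the work surface. World frame = base frame: x ahead of the robot, y to its left, z up, the work surface at z = 0. Lengths are in m, angles in rad, forces in N, time in s.
With the tool pointing down it reaches from about 0.4 to 0.9 m from the base axis. Payload 5.6 kg.
Tool frame: the origin (TCP) lies midway between the tips of the shut fingers; the grasp point (between the pads) lies 19 mm behind it; y points along the fingers, x is the direction in which the jaws open and shut, and the axes are right-handed (so a half turn about y gives the same grasp; the last joint's range is limited). The gripper opens to 92 mm and grips with 3 to 60 N. Pads are 20 mm wide; open, the fingers measure 128 mm over their backs; the gripper's body (75 mm by 189 mm) begins 69 mm behind the grasp point.
Start: joints at [1.154, 0.468, -0.012, 1.603, 0.006, 1.071, -0.056], TCP at [0.237, -0.605, 0.215] pointing down, gripper open.
Joint ranges: [-2.53, 2.53], [-0.31, 2.02], [-1.57, 1.55], [0.28, 2.44], [-1.29, 4.43], [0.15, 1.84], [-2.92, 2.92]. Speed limits (rad/s): [2.57, 2.57, 3.14, 3.14, 3.14, 3.14, 3.14].

### API

Orientations are given as [roll, pitch, yaw] about the fixed x, y, z axes, in that order (R = Rz(yaw) Ry(pitch) Rx(roll)).
In Python, from station import robot gives the robot as it stands. The module is installed in compiled form; this text tells all that it offers.
- The arm moves only by the tool drive_tool, never from a script. Its argument "rows" is a list of rows, each a list of 7 numbers: the closure, from -1 (fully open) to 1 (shut), then the shift along the tool's x, y, z in mm, then the turn, a rotation vector about the tool's x, y, z in rad. A call has 1 to 20 rows; each row shifts and turns the commanded pose from where the row before left it, along the tool's axes as they then stand; what a row does not reach is not made up. A row lasts 1/10 s, in which the tool goes at most 50 mm and 8.59 degrees, less where a joint would pass 70% of its speed; a pose out of reach is approached as far as the arm can. A call is refused whole if a number of a shift passes 50 or a number of a turn 0.15, either way. A call with a gripper value outside its range is refused whole. The fingers move at their own pace and stop on an object; "force" is the grip in N (left out, the last holds). Time passes only in rows, so rows that do not move let the fingers close. It gives the time, the measured TCP pose, the force and the opening at its end, in the units of the state.
- robot.get_obs(): the state, without advancing time (a new reading comes with each control period).
- robot.get_image(name): name is "scene" or "side" or "wrist"; returns a dict with "color" (420x560x3 uint8, red, green, blue), "camera_matrix" (3x3 intrinsics, pixels), "k1" (the pictures are not rectified: a ray, as slopes to the right and down, at radius r is drawn at 1 + k1 r^2 times it, then the intrinsics apply), "rvec" (rotation vector, rad) and "tvec" (3), from world to camera coordinates, as OpenCV has them. Camera axes: x right, y down, z forward; pixel columns grow to the right and rows downward; lengths in m; the calibration is good to about 2 mm. A picture is of the moment at which its call begins. There is no depth.
- robot.sign_off(): hands the job in, once; it reports no verdict.
The state is a dict: "time": time; "q": joint angles; "qd": joint speeds; "tau": joint torques, N m; "eef_pos": TCP position; "eef_rot": TCP orientation; "ft_force": force on the tool from outside, world axes, zero at the start; "moment": the same for the moment, N m; "finger_gap": finger opening in m.
Only numpy, scipy, OpenCV 4.12 (cv2) and the standard library are available. Lean on these libraries where they do the work, as an engineer would, in place of code of your own. Each camera call takes 0.05 s, during which the arm holds its last target.

### The job

Set the pump rig's delivery valve for start-up: take the handwheel by its black revolving handle and wind the valve clockwise (seen from above) until it is fully closed against its stop, then back it off anticlockwise exactly two full turns from there. Finish with the gripper still gripping the black handle and holding the wheel at that setting, so that a colleague can lock the stem; leave the mouse, the clamp meter and the spanner where they lie.

Things in the scene. Friction and masses are not known exactly. Their poses are not given: they have to be found in the camera images.
- spinner: The black upright revolving handle on the red handwheel: a cylinder 22 mm in diameter, 58 mm tall. Origin at its centre, half-way up, about 200 mm above the table; z up its axis. It turns freely about its own axis, without end, so a gripper pinching it from above can carry it round without itself turning. It moves on a circle of 52 mm radius about the valve axis; 4 mm below it lies the rim.
- wheel_centre (a point): The centre of the red handwheel, on the vertical valve axis, at the height of the rim's centre line (160 mm above the table, 39.5 mm below the handle's centre). The wheel is 120 mm over the rim, which is 12 mm thick, has three spokes and does not rise. A 10 mm steel stem stands up through its nut: top 170 mm above the table when closed, 3 mm more per turn open.
- rig: The pump rig, fixed, on a blue plate 385 x 690 x 12 mm; it stands at another place and angle each time. Origin on the valve axis at table height; x away from the robot, y along the valve's pipe. At x 86 to 274 mm, y -204 to 64 mm a white reservoir with a dark lid, 126 mm high (140 mm at its cap), at x 110 to 230 mm, y 210 to 410 mm a grey motor 190 mm high, at y 118 mm a gauge 140 mm high.
- handwheel (a joint): Angle of the handwheel in rad, anticlockwise from above positive: 0 = valve closed, hard against its stop; 6.28 = one turn open; it is found 0.4 to 1.7 turns open, and goes to 4 turns. Turning takes about 4 N at the handle (packing friction); it stays where it is left.
- mouse: A white computer mouse, 108 x 60 x 35 mm, loose on the table between the rig and the robot. Origin at the centre of its underside, x along its length. To be left alone.
- clamp_meter: A black clamp meter lying flat, about 180 x 65 x 33 mm, loose on the blue plate in front of the motor. Origin on its underside near the root of the jaws, x towards the jaws. To be left alone.
- spanner: A steel spanner 160 mm long lying flat, loose on the reservoir's lid, 126 mm above the table. Origin on its underside, x along its length. To be left alone.

How it is judged:
On the way:
1. the valve is wound fully closed, against its stop (value of joint handwheel below 0.06 rad), for 0.2 s.
At the end, for the whole second after the job is handed in: The handwheel stands two full turns (12.57 rad) open from its closed stop, within 15 degrees (0.26 rad), and is still; the gripper's fingers still grip the black handle (more than 3 N on it, the grasp point within 35 mm of its centre) (value of joint handwheel between 12.306 and 12.826 rad and velocity of joint handwheel between -0.08 and 0.08 rad/s and contact force between the fingers and spinner above 3 N and distance between the grasp point and spinner below 0.035 m); the arm keeps its last pose, push and grip.
It fails at once if the mouse is shifted by more than 20 mm (distance of mouse from where it was at the start of the episode above 0.02 m).
It fails at once if the clamp meter is shifted by more than 20 mm (distance of clamp_meter from where it was at the start of the episode above 0.02 m).
It fails at once if the spanner is shifted by more than 20 mm (distance of spanner from where it was at the start of the episode above 0.02 m).
It also fails if it takes over 70 s, if anything falls off the work surface, if the arm or the gripper's body presses on something with over 40 N, if the wrist force passes 120 N, or if a joint passes its speed limit or range.

## Working session

There is one attempt and no reset: what is moved stays moved. The work goes in short steps, Python scripts to look and compute and a tool call to move; the robot and the scene stay as the last step left them, time stands still between calls to the robot, and variables do not carry over. Pictures are saved under pics/ and viewed, and the job is handed in when it is done.

Besides the shell and the picture viewer there is one more tool, called after "Emit:" in YAML: its name, and indented under it one key for each argument. drive_tool: Moves the arm, as the interface text tells. Its arguments: {"type":"object","properties":{"rows":{"type":"array","items":{"type":"array","items":{"type":"number"}}},"force":{"type":"number"}},"required":["rows"]}

```bash
mkdir -p pics; ls; cat > h.py <<'E'
import numpy as np, cv2
from station import robot
from scipy.spatial.transform import Rotation as R
def snap(n,tag):
    im=robot.get_image(n); cv2.imwrite(f'pics/{tag}.png',im['color'][:,:,::-1])
    np.savez(f'pics/{tag}.npz',**im); return im
def proj(im,P):
    P=np.atleast_2d(P).astype(float); Rm=cv2.Rodrigues(np.array(im['rvec'],float))[0]
    c=P@Rm.T+np.array(im['tvec']).ravel(); s=c[:,:2]/c[:,2:]; r2=(s**2).sum(1,keepdims=True)
    s=s*(1+float(im['k1'])*r2); K=np.array(im['camera_matrix']); return s*[K[0,0],K[1,1]]+[K[0,2],K[1,2]]
def ray(im,uv):
    K=np.array(im['camera_matrix']); d=(np.array(uv,float)-[K[0,2],K[1,2]])/[K[0,0],K[1,1]]
    s=d.copy()
    for _ in range(30): s=d/(1+float(im['k1'])*(s@s))
    Rm=cv2.Rodrigues(np.array(im['rvec'],float))[0]; t=np.array(im['tvec']).ravel()
    return -Rm.T@t, Rm.T@np.r_[s,1]
def atz(im,uv,z):
    o,d=ray(im,uv); return o+d*(z-o[2])/d[2]
def ld(tag): return dict(np.load(f'pics/{tag}.npz'))
E
python3 - <<'E'
from h import *
for n in ['scene','side','wrist']:
    im=snap(n,n+'0'); o,d=ray(im,(280,210)); print(n,o,d,im['k1'])
o=robot.get_obs(); print(o)
E
```

```text
pics
scene [ 0.91473569 -0.3959821   1.0278821 ] [-0.2866992   0.47755124 -0.83055177] -0.030755446562955733
side [ 0.30144405 -0.52809646  0.72976283] [ 0.32516454  0.69590087 -0.64043301] 0.03956415971817721
wrist [ 0.30709107 -0.57676548  0.38458702] [-0.27401609 -0.10159924 -0.95664316] 0.013473905103328701
{'time': 0.15, 'q': array([ 1.15399994,  0.46819956, -0.01157324,  1.60337646,  0.00603291,
        1.07140033, -0.05630449]), 'qd': array([ 8.45214752e-04, -1.84495479e-03, -6.47331492e-04, -3.19610850e-03,
        6.77890505e-04, -2.40117167e-04, -9.77740045e-05]), 'tau': array([ 8.75833739e-04, -5.20947611e+01, -1.19392920e-02, -2.43972301e+01,
       -5.65609499e-02,  1.53009390e-02,  9.71060945e-05]), 'eef_pos': array([ 0.23710653, -0.60474714,  0.21385791]), 'eef_rot': array([-1.57094167e+00,  1.34320561e-03, -1.19708043e+00]), 'ft_force': array([ 0.2785889 , -0.21899375,  0.51589145]), 'moment': array([ 0.02805408, -0.06881295, -0.02441526]), 'finger_gap': 0.09190319315674361}
```

View pics/scene0.png

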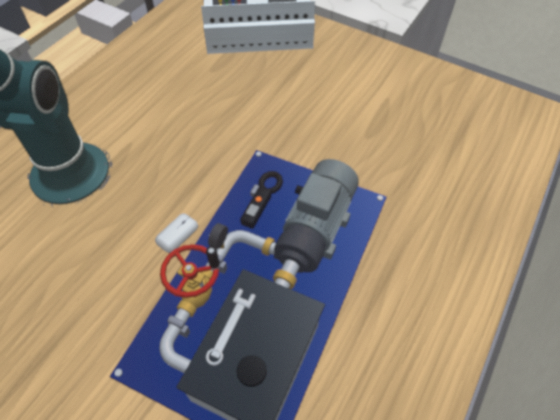

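View pics/side0.png

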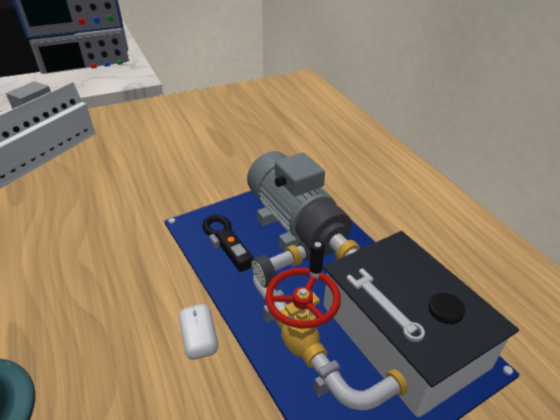

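View pics/wrist0.png

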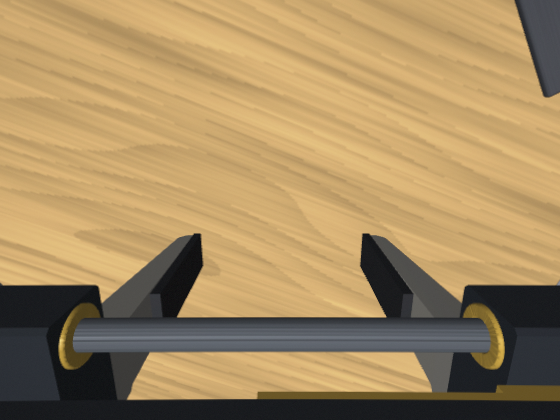

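```bash
python3 - <<'E'
from h import *
for t,(x,y,w,h) in {'scene0':(140,210,110,100),'side0':(225,220,140,110)}.items():
    c=cv2.imread(f'pics/{t}.png')[y:y+h,x:x+w]; cv2.imwrite(f'pics/{t}_z.png',cv2.resize(c,None,fx=5.5,fy=5.5,interpolation=cv2.INTER_CUBIC)[:600,:800])
E
```

```text
(no output)
```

View pics/scene0_z.png

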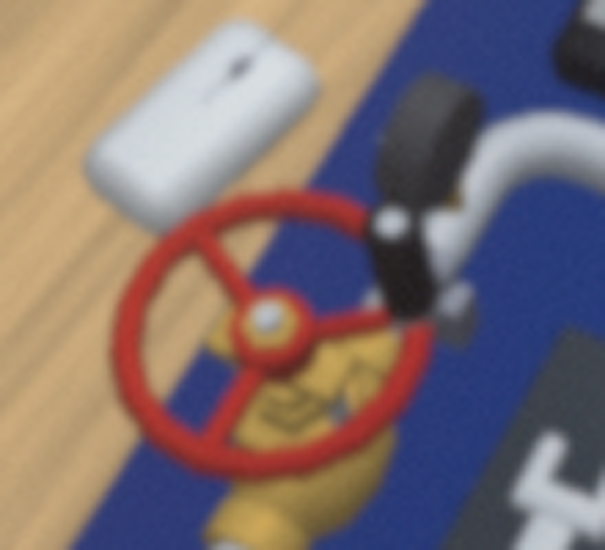

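View pics/side0_z.png

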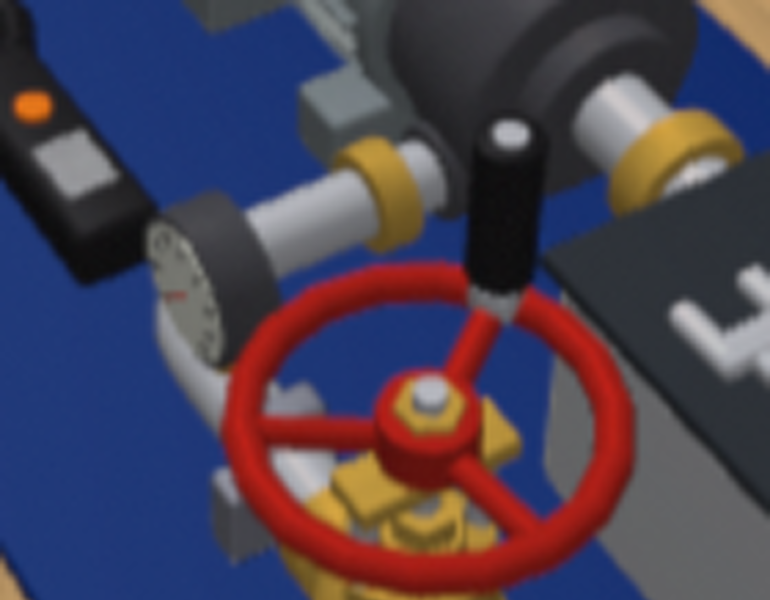

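```bash
cat >> h.py <<'E'
def tri(obs):
    A=np.zeros((3,3)); b=np.zeros(3); L=[]
    for im,uv in obs:
        o,d=ray(im,uv); d=d/np.linalg.norm(d); M=np.eye(3)-np.outer(d,d); A+=M; b+=M@o; L.append((M,o))
    p=np.linalg.solve(A,b); return p,[np.linalg.norm(M@(p-o))*1e3 for M,o in L]
E
python3 - <<'E'
from h import *
from scipy.optimize import least_squares
s,d=ld('scene0'),ld('side0')
print('stem',tri([(s,(188.7,267.8)),(d,(303.2,291.5))]))
print('top',tri([(s,(211.1,250.4)),(d,(317.9,244.2))]))
for im,a,b in ((s,(188.7,267.8),(211.1,250.4)),(d,(303.2,291.5),(317.9,244.2))):
    print(atz(im,a,.173),atz(im,b,.229))
# red mask IoU fit of torus centre
th=np.linspace(0,2*np.pi,120)
def redpts(im):
    c=im['color'].astype(int); m=(c[...,0]>120)&(c[...,1]<70)&(c[...,2]<70); n,l,st,_=cv2.connectedComponentsWithStats(m.astype(np.uint8)); k=1+np.argmax(st[1:,4]); return (l==k)
cen=[]
for im in (s,d):
    m=redpts(im); cs,_=cv2.findContours(m.astype(np.uint8),cv2.RETR_EXTERNAL,cv2.CHAIN_APPROX_NONE); c=max(cs,key=len)[:,0,:]
    # points -> plane z=.16, fit circle robustly
    P=np.array([atz(im,p,.16)[:2] for p in c.astype(float)])
    f=least_squares(lambda x:np.hypot(*(P-x[:2]).T)-x[2],[*P.mean(0),.06],loss='soft_l1',f_scale=.001); print('rim',f.x,f.cost,m.sum())
E
```

```text
stem (array([ 0.5349795 , -0.11762826,  0.17133294]), [np.float64(0.3658309770710115), np.float64(0.3658309770710311)])
top (array([ 0.5747394 , -0.0846655 ,  0.22933828]), [np.float64(0.22458057280838523), np.float64(0.22458057280824106)])
[ 0.53593069 -0.11851821  0.173     ] [ 0.57473086 -0.0847512   0.229     ]
[ 0.53420727 -0.11844045  0.173     ] [ 0.57489248 -0.08409498  0.229     ]
rim [ 0.53237628 -0.11716933  0.05072075] 0.0033260158581888788 716
rim [ 0.53518113 -0.1138917   0.04988212] 0.005351040009863047 1358
```

Emit:
drive_tool:
  rows:
    - [-1,0,-15,0,0,-0.13,0]
    - [-1,0,-15,0,0,-0.13,0]
    - [-1,0,-15,0,0,-0.13,0]
    - [-1,0,-15,0,0,-0.13,0]
    - [-1,0,-15,0,0,-0.13,0]
    - [-1,0,-15,0,0,-0.13,0]
    - [-1,0,-15,0,0,-0.13,0]
    - [-1,0,-15,0,0,-0.13,0]
    - [-1,0,0,0,0,0,0]
  force: 40

```text
time: 1.05
eef_pos: [0.2377, -0.6059, 0.3365]
eef_rot: [-1.574, -0.002, -0.157]
ft_force: [0.5, -0.4, 0.3]
finger_gap: 0.092
```

```bash
cat >> h.py <<'E'
def st():
    o=robot.get_obs(); Rm=R.from_euler('xyz',o['eef_rot']).as_matrix()
    print('t',o['time'],'pos',o['eef_pos'].round(4),'rpy',o['eef_rot'].round(3),'F',o['ft_force'].round(1),'gap',round(o['finger_gap'],4),'q',o['q'].round(2)); return o,Rm
E
python3 - <<'E'
from h import *
o,Rm=st(); print('tool delta mm',Rm.T@(np.array([.5748,-.0845,.334])-o['eef_pos'])*1e3)
s=ld('scene0'); 
for uv in ((258,154),(381,198),(119,373)): print(atz(s,uv,.012))
E
```

```text
t 1.05 pos [ 0.2377 -0.6059  0.3365] rpy [-1.574 -0.002 -0.157] F [ 0.5 -0.4  0.3] gap 0.092 q [ 1.3   0.39 -0.21  1.44  0.08  1.31  0.92]
tool delta mm [251.54694717   1.41246319 567.70042748]
[0.4137781  0.31724557 0.012     ]
[0.77065206 0.35846061 0.012     ]
[ 0.48936226 -0.33916844  0.012     ]
```

Emit:
drive_tool:
  rows:
    - [-1,12.6,0,28.4,0,0,0]
    - [-1,12.6,0,28.4,0,0,0]
    - [-1,12.6,0,28.4,0,0,0]
    - [-1,12.6,0,28.4,0,0,0]
    - [-1,12.6,0,28.4,0,0,0]
    - [-1,12.6,0,28.4,0,0,0]
    - [-1,12.6,0,28.4,0,0,0]
    - [-1,12.6,0,28.4,0,0,0]
    - [-1,12.6,0,28.4,0,0,0]
    - [-1,12.6,0,28.4,0,0,0]
    - [-1,12.6,0,28.4,0,0,0]
    - [-1,12.6,0,28.4,0,0,0]
    - [-1,12.6,0,28.4,0,0,0]
    - [-1,12.6,0,28.4,0,0,0]
    - [-1,12.6,0,28.4,0,0,0]
    - [-1,12.6,0,28.4,0,0,0]
    - [-1,12.6,0,28.4,0,0,0]
    - [-1,12.6,0,28.4,0,0,0]
    - [-1,12.6,0,28.4,0,0,0]
    - [-1,12.6,0,28.4,0,0,0]

```text
time: 3.05
eef_pos: [0.5752, -0.0825, 0.3334]
eef_rot: [-1.571, 0.002, -0.161]
ft_force: [-0.2, -1.1, -0.1]
finger_gap: 0.0924
```

Emit:
drive_tool:
  rows:
    - [-1,0,0,0,0,0,0]
    - [-1,0,0,0,0,0,0]

```text
time: 3.25
eef_pos: [0.5747, -0.0831, 0.3334]
eef_rot: [-1.571, 0.002, -0.158]
ft_force: [0.0, -0.3, 0.4]
finger_gap: 0.0919
```

```bash
python3 - <<'E'
from h import *
o,Rm=st(); print('tool delta mm',Rm.T@(np.array([.5748,-.0845,.334])-o['eef_pos'])*1e3)
im=snap('wrist','wrist1'); print(proj(im,[[.5748,-.0845,.229],[.535,-.118,.172]]))
snap('side','side1')
E
```

```text
t 3.25 pos [ 0.5747 -0.0831  0.3334] rpy [-1.571  0.002 -0.158] F [ 0.  -0.3  0.4] gap 0.0919 q [ 0.52  0.31 -0.56  1.6   0.17  1.28 -0.22]
tool delta mm [ 0.33558954 -0.64134702 -1.36117941]
[[282.71529425 203.13037182]
 [251.6955323  223.44365532]]
```

View pics/wrist1.png

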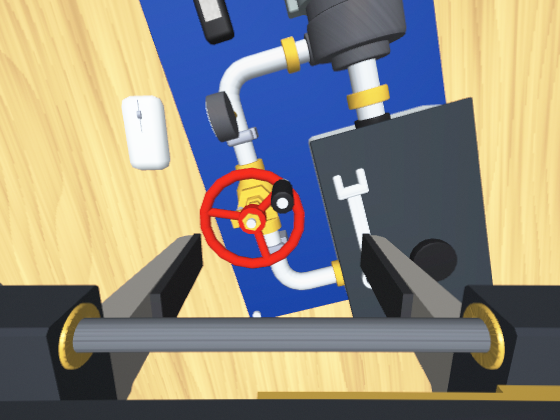

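Emit:
drive_tool:
  rows:
    - [-1,0,25,-1.4,0,0,0]
    - [-1,0,25,0,0,0,0]
    - [-1,0,25,0,0,0,0]
    - [-1,0,25,0,0,0,0]
    - [-1,0,25,0,0,0,0]
    - [-1,0,22,0,0,0,0]
    - [-1,0,0,0,0,0,0]

```text
time: 4.05
eef_pos: [0.5721, -0.0866, 0.1845]
eef_rot: [-1.572, 0.006, -0.16]
ft_force: [-1.2, -0.3, 0.5]
finger_gap: 0.0919
```

Emit:
drive_tool:
  rows:
    - [1,0,0,0,0,0,0]
    - [1,0,0,0,0,0,0]
    - [1,0,0,0,0,0,0]
    - [1,0,0,0,0,0,0]
    - [1,0,0,0,0,0,0]
    - [1,0,0,0,0,0,0]
    - [1,0,0,0,0,0,0]
    - [1,0,0,0,0,0,0]
  force: 40

```text
time: 4.85
eef_pos: [0.5748, -0.0849, 0.1876]
eef_rot: [-1.571, 0.0, -0.157]
ft_force: [-0.4, 0.2, 0.5]
finger_gap: 0.0297
```

```bash
python3 - <<'E'
from h import *
o,Rm=st(); snap('side','side2'); snap('wrist','wrist2')
c=np.array([.535,-.118]); v=o['eef_pos'][:2]-c; print(np.hypot(*v),np.degrees(np.arctan2(v[1],v[0])))
E
```

```text
t 4.85 pos [ 0.5748 -0.0849  0.1876] rpy [-1.571  0.    -0.157] F [-0.4  0.2  0.5] gap 0.0297 q [ 0.49  0.44 -0.52  1.77  0.26  0.99 -0.29]
0.051781420704820294 39.71099902476232
```

View pics/side2.png

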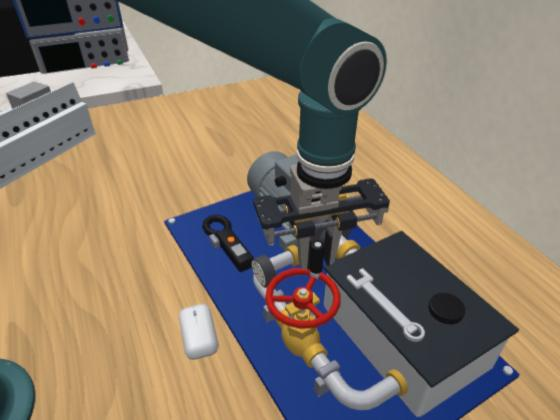

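Emit:
drive_tool:
  rows:
    - [1,0,0,0,0,0,0]
    - [1,0,0,0,0,0,0]
    - [1,0,0,0,0,0,0]
  force: 40

```text
time: 5.25
eef_pos: [0.575, -0.0849, 0.1875]
eef_rot: [-1.571, -0.0, -0.157]
ft_force: [0.9, -0.1, -1.0]
finger_gap: 0.0213
```

```bash
python3 - <<'E'
from h import *
o,Rm=st(); snap('side','side2'); im=snap('wrist','wrist2')
c=cv2.imread('pics/side2.png')[180:340,220:400]; cv2.imwrite('pics/side2z.png',cv2.resize(c,None,fx=3.7,fy=3.7))
E
```

```text
t 5.25 pos [ 0.575  -0.0849  0.1875] rpy [-1.571 -0.    -0.157] F [ 0.9 -0.1 -1. ] gap 0.0213 q [ 0.49  0.44 -0.52  1.77  0.26  0.99 -0.29]
```

View pics/side2z.png

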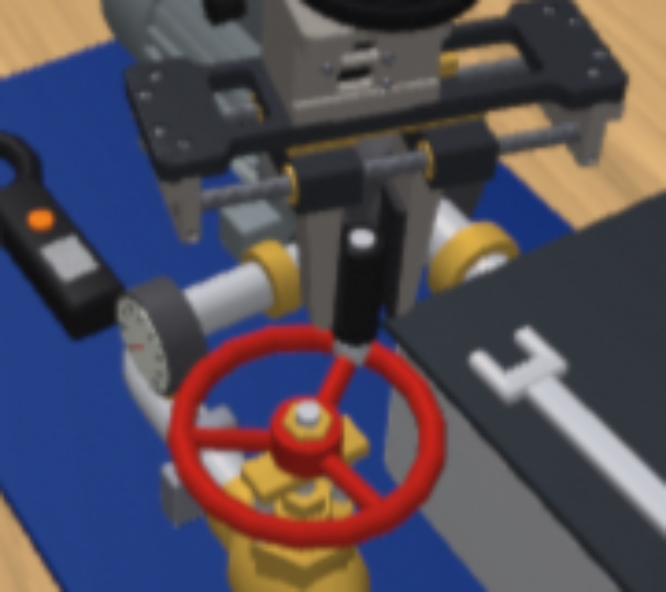

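View pics/wrist2.png

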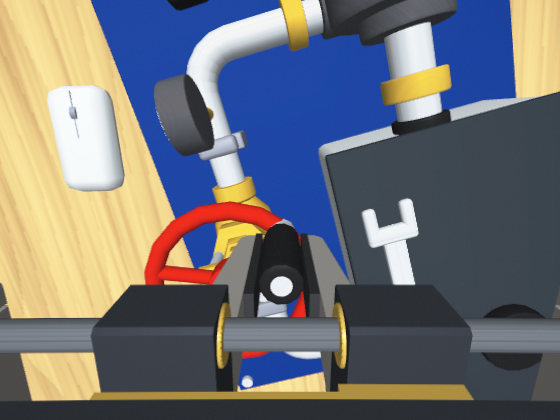

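```bash
cat >> h.py <<'E'
C=np.array([.535,-.118])
def rows(th0,n,step,yaw=-9.0):
    out=[]
    for k in range(n):
        a=np.radians(th0+step*(k+.5)+np.sign(step)*90-yaw); L=104*np.sin(np.radians(abs(step)/2)); out.append([1,round(L*np.cos(a),1),0,round(L*np.sin(a),1),0,0,0])
    print(out)
def ang():
    o,Rm=st(); v=o['eef_pos'][:2]-C; print('r',np.hypot(*v).round(4),'th',np.degrees(np.arctan2(v[1],v[0])).round(2)); t=np.arctan2(v[1],v[0]); F=o['ft_force']
    print('Ftan(ccw)',-np.sin(t)*F[0]+np.cos(t)*F[1],'Frad',np.cos(t)*F[0]+np.sin(t)*F[1])
E
python3 -c "
from h import *
ang(); rows(39.6,40,-9)"
```

```text
t 5.35 pos [ 0.575  -0.0849  0.1876] rpy [-1.571 -0.    -0.157] F [ 1.8  0.4 -1.9] gap 0.0214 q [ 0.49  0.44 -0.52  1.77  0.26  0.99 -0.29]
r 0.0519 th 39.58
Ftan(ccw) -0.8165652295963506 Frad 1.634946414601007
[[1, np.float64(5.7), 0, np.float64(-5.9), 0, 0, 0], [1, np.float64(4.7), 0, np.float64(-6.7), 0, 0, 0], [1, np.float64(3.6), 0, np.float64(-7.3), 0, 0, 0], [1, np.float64(2.4), 0, np.float64(-7.8), 0, 0, 0], [1, np.float64(1.1), 0, np.float64(-8.1), 0, 0, 0], [1, np.float64(-0.1), 0, np.float64(-8.2), 0, 0, 0], [1, np.float64(-1.4), 0, np.float64(-8.0), 0, 0, 0], [1, np.float64(-2.6), 0, np.float64(-7.7), 0, 0, 0], [1, np.float64(-3.8), 0, np.float64(-7.2), 0, 0, 0], [1, np.float64(-4.9), 0, np.float64(-6.5), 0, 0, 0], [1, np.float64(-5.9), 0, np.float64(-5.7), 0, 0, 0], [1, np.float64(-6.7), 0, np.float64(-4.7), 0, 0, 0], [1, np.float64(-7.3), 0, np.float64(-3.6), 0, 0, 0], [1, np.float64(-7.8), 0, np.float64(-2.4), 0, 0, 0], [1, np.float64(-8.1), 0, np.float64(-1.1), 0, 0, 0], [1, np.float64(-8.2), 0, np.float64(0.1), 0, 0, 0], [1, np.float64(-8.0), 0, np.float64(1.4), 0, 0
[... 491 characters left out ...]
), 0, np.float64(8.0), 0, 0, 0], [1, np.float64(2.6), 0, np.float64(7.7), 0, 0, 0], [1, np.float64(3.8), 0, np.float64(7.2), 0, 0, 0], [1, np.float64(4.9), 0, np.float64(6.5), 0, 0, 0], [1, np.float64(5.9), 0, np.float64(5.7), 0, 0, 0], [1, np.float64(6.7), 0, np.float64(4.7), 0, 0, 0], [1, np.float64(7.3), 0, np.float64(3.6), 0, 0, 0], [1, np.float64(7.8), 0, np.float64(2.4), 0, 0, 0], [1, np.float64(8.1), 0, np.float64(1.1), 0, 0, 0], [1, np.float64(8.2), 0, np.float64(-0.1), 0, 0, 0], [1, np.float64(8.0), 0, np.float64(-1.4), 0, 0, 0], [1, np.float64(7.7), 0, np.float64(-2.6), 0, 0, 0], [1, np.float64(7.2), 0, np.float64(-3.8), 0, 0, 0], [1, np.float64(6.5), 0, np.float64(-4.9), 0, 0, 0]]
```

Emit:
drive_tool:
  rows:
    - [1,5.7,0,-5.9,0,0,0]
    - [1,4.7,0,-6.7,0,0,0]
    - [1,3.6,0,-7.3,0,0,0]
    - [1,2.4,0,-7.8,0,0,0]
    - [1,1.1,0,-8.1,0,0,0]

```text
time: 5.85
eef_pos: [0.5868, -0.1235, 0.1875]
eef_rot: [-1.57, -0.0, -0.157]
ft_force: [-1.7, 4.6, 1.3]
finger_gap: 0.0214
```

```bash
python3 -c "
from h import *
ang()"
```

```text
t 5.85 pos [ 0.5868 -0.1235  0.1875] rpy [-1.57  -0.    -0.157] F [-1.7  4.6  1.3] gap 0.0214 q [ 0.54  0.47 -0.51  1.73  0.26  1.01 -0.22]
r 0.0521 th -6.02
Ftan(ccw) 4.35523524626228 Frad -2.200450509377857
```

Emit:
drive_tool:
  rows:
    - [1,-0.1,0,-8.2,0,0,0]
    - [1,-1.4,0,-8.0,0,0,0]
    - [1,-2.6,0,-7.7,0,0,0]
    - [1,-3.8,0,-7.2,0,0,0]
    - [1,-4.9,0,-6.5,0,0,0]
    - [1,-5.9,0,-5.7,0,0,0]
    - [1,-6.7,0,-4.7,0,0,0]

```text
time: 6.55
eef_pos: [0.5536, -0.1669, 0.1875]
eef_rot: [-1.571, -0.001, -0.157]
ft_force: [2.6, 3.8, -2.2]
finger_gap: 0.0211
```

```bash
python3 -c "
from h import *
ang()"
```

```text
t 6.55 pos [ 0.5536 -0.1669  0.1875] rpy [-1.571e+00 -1.000e-03 -1.570e-01] F [ 2.6  3.8 -2.2] gap 0.0211 q [ 0.63  0.43 -0.5   1.78  0.25  0.99 -0.13]
r 0.0523 th -69.22
Ftan(ccw) 3.802973657709998 Frad -2.6350361715257327
```

Emit:
drive_tool:
  rows:
    - [1,-7.3,0,-3.6,0,0,0]
    - [1,-7.8,0,-2.4,0,0,0]
    - [1,-8.1,0,-1.1,0,0,0]
    - [1,-8.2,0,0.1,0,0,0]

```text
time: 6.95
eef_pos: [0.5217, -0.1686, 0.1876]
eef_rot: [-1.571, -0.002, -0.157]
ft_force: [5.3, 4.2, -5.3]
finger_gap: 0.0211
```

```bash
python3 -c "
from h import *
ang()"
```

```text
t 6.95 pos [ 0.5217 -0.1686  0.1876] rpy [-1.571 -0.002 -0.157] F [ 5.3  4.2 -5.3] gap 0.0211 q [ 0.67  0.38 -0.51  1.85  0.23  0.96 -0.1 ]
r 0.0523 th -104.69
Ftan(ccw) 4.089098489276203 Frad -5.45404680439607
```

Emit:
drive_tool:
  rows:
    - [1,-8.0,0,1.4,0,0,0]
    - [1,-7.7,0,2.6,0,0,0]
    - [1,-7.2,0,3.8,0,0,0]

```text
time: 7.25
eef_pos: [0.5009, -0.1576, 0.1876]
eef_rot: [-1.571, -0.003, -0.157]
ft_force: [7.1, 3.6, -6.9]
finger_gap: 0.0213
```

```bash
python3 -c "
from h import *
ang()"
```

```text
t 7.25 pos [ 0.5009 -0.1576  0.1876] rpy [-1.571 -0.003 -0.157] F [ 7.1  3.6 -6.9] gap 0.0213 q [ 0.68  0.34 -0.52  1.91  0.21  0.94 -0.1 ]
r 0.0522 th -130.7
Ftan(ccw) 3.0173304475157514 Frad -7.307893721226381
```

Emit:
drive_tool:
  rows:
    - [1,-6.5,0,4.9,0,0,0]
    - [1,-5.7,0,5.9,0,0,0]
    - [1,-4.7,0,6.7,0,0,0]

```text
time: 7.55
eef_pos: [0.4873, -0.1388, 0.1876]
eef_rot: [-1.572, -0.004, -0.158]
ft_force: [8.0, -0.2, -9.0]
finger_gap: 0.0212
```

```bash
python3 -c "
from h import *
ang()"
```

```text
t 7.55 pos [ 0.4873 -0.1388  0.1876] rpy [-1.572 -0.004 -0.158] F [ 8.  -0.2 -9. ] gap 0.0212 q [ 0.67  0.31 -0.54  1.95  0.2   0.92 -0.13]
r 0.0521 th -156.46
Ftan(ccw) 3.3914594539385776 Frad -7.212539760720656
```

Emit:
drive_tool:
  rows:
    - [1,-3.6,0.2,7.3,0,0,0]
    - [1,-2.4,0,7.8,0,0,0]
    - [1,-1.1,0,8.1,0,0,0]

```text
time: 7.85
eef_pos: [0.4831, -0.1164, 0.1876]
eef_rot: [-1.575, -0.002, -0.159]
ft_force: [4.9, -4.0, -5.0]
finger_gap: 0.021
```

```bash
python3 -c "
from h import *
ang()"
```

```text
t 7.85 pos [ 0.4831 -0.1164  0.1876] rpy [-1.575 -0.002 -0.159] F [ 4.9 -4.  -5. ] gap 0.021 q [ 0.64  0.3  -0.55  1.97  0.2   0.92 -0.17]
r 0.0519 th 178.22
Ftan(ccw) 3.8483830041892597 Frad -5.010777775252512
```

Emit:
drive_tool:
  rows:
    - [1,0.1,0,8.2,0,0,0]
    - [1,1.4,0,8.0,0,0,0]
    - [1,2.6,0,7.7,0,0,0]
    - [1,3.8,0,7.2,0,0,0]

```text
time: 8.25
eef_pos: [0.4954, -0.0845, 0.1875]
eef_rot: [-1.573, 0.001, -0.158]
ft_force: [-0.6, -4.2, -0.7]
finger_gap: 0.0212
```

```bash
python3 -c "
from h import *
ang()"
```

```text
t 8.25 pos [ 0.4954 -0.0845  0.1875] rpy [-1.573e+00  1.000e-03 -1.580e-01] F [-0.6 -4.2 -0.7] gap 0.0212 q [ 0.58  0.31 -0.56  1.96  0.21  0.93 -0.25]
r 0.0518 th 139.78
Ftan(ccw) 3.6100813051483267 Frad -2.207772386749514
```

Emit:
drive_tool:
  rows:
    - [1,4.9,0,6.5,0,0,0]
    - [1,5.9,0,5.7,0,0,0]
    - [1,6.7,0,4.7,0,0,0]
    - [1,7.3,0,3.6,0,0,0]

```text
time: 8.65
eef_pos: [0.5236, -0.0674, 0.1875]
eef_rot: [-1.572, 0.001, -0.157]
ft_force: [-2.6, -5.3, 3.1]
finger_gap: 0.0214
```

```bash
python3 -c "
from h import *
ang()"
```

```text
t 8.65 pos [ 0.5236 -0.0674  0.1875] rpy [-1.572e+00  1.000e-03 -1.570e-01] F [-2.6 -5.3  3.1] gap 0.0214 q [ 0.53  0.36 -0.56  1.9   0.23  0.95 -0.3 ]
r 0.0519 th 102.72
Ftan(ccw) 3.682597674642164 Frad -4.650086146466785
```

Emit:
drive_tool:
  rows:
    - [1,7.8,0,2.4,0,0,0]
    - [1,8.1,0,1.1,0,0,0]
    - [1,8.2,0,-0.1,0,0,0]
    - [1,8.0,0,-1.4,0,0,0]

```text
time: 9.05
eef_pos: [0.5549, -0.07, 0.1874]
eef_rot: [-1.572, 0.003, -0.157]
ft_force: [-5.5, -2.9, 6.2]
finger_gap: 0.0215
```

```bash
python3 -c "
from h import *
ang()"
```

```text
t 9.05 pos [ 0.5549 -0.07    0.1874] rpy [-1.572  0.003 -0.157] F [-5.5 -2.9  6.2] gap 0.0215 q [ 0.5   0.41 -0.55  1.82  0.25  0.98 -0.31]
r 0.0519 th 67.52
Ftan(ccw) 3.950081752751397 Frad -4.770103180601216
```

Emit:
drive_tool:
  rows:
    - [1,7.7,-0.2,-2.6,0,0,0]
    - [1,7.2,0,-3.8,0,0,0]
    - [1,6.5,0,-4.9,0,0,0]
    - [1,5.7,0,-5.9,0,0,0]

```text
time: 9.45
eef_pos: [0.5785, -0.0896, 0.1874]
eef_rot: [-1.569, 0.004, -0.156]
ft_force: [-7.0, 0.9, 6.6]
finger_gap: 0.0214
```

```bash
python3 -c "
from h import *
ang()"
```

```text
t 9.45 pos [ 0.5785 -0.0896  0.1874] rpy [-1.569  0.004 -0.156] F [-7.   0.9  6.6] gap 0.0214 q [ 0.51  0.45 -0.53  1.76  0.26  1.   -0.28]
r 0.052 th 33.16
Ftan(ccw) 4.572451016847543 Frad -5.421434450888076
```

Emit:
drive_tool:
  rows:
    - [1,4.7,-0.2,-6.7,0,0,0]
    - [1,3.6,0,-7.3,0,0,0]
    - [1,2.4,0,-7.8,0,0,0]
    - [1,1.1,0,-8.1,0,0,0]

```text
time: 9.85
eef_pos: [0.5868, -0.1129, 0.1875]
eef_rot: [-1.557, 0.003, -0.152]
ft_force: [-2.9, 30.1, 1.4]
finger_gap: 0.0218
```

```bash
python3 -c "
from h import *
ang()"
```

```text
t 9.85 pos [ 0.5868 -0.1129  0.1875] rpy [-1.557  0.003 -0.152] F [-2.9 30.1  1.4] gap 0.0218 q [ 0.54  0.47 -0.53  1.73  0.26  1.01 -0.23]
r 0.052 th 5.59
Ftan(ccw) 30.196015657476604 Frad -0.004946244342789008
```

Emit:
drive_tool:
  rows:
    - [1,0,0,0,0,0,0]
    - [1,0,0,0,0,0,0]
    - [1,0,0,0,0,0,0]

```text
time: 10.15
eef_pos: [0.5868, -0.1127, 0.1875]
eef_rot: [-1.559, 0.003, -0.15]
ft_force: [-2.6, 17.5, 0.7]
finger_gap: 0.0208
```

```bash
python3 -c "
from h import *
ang(); snap('side','side3'); snap('scene','scene3'); snap('wrist','wrist3')
c=cv2.imread('pics/side3.png')[220:330,225:365]; cv2.imwrite('pics/side3z.png',cv2.resize(c,None,fx=5.5,fy=5.5,interpolation=cv2.INTER_CUBIC))
"
```

```text
t 10.15 pos [ 0.5868 -0.1127  0.1875] rpy [-1.559  0.003 -0.15 ] F [-2.6 17.5  0.7] gap 0.0208 q [ 0.54  0.47 -0.53  1.73  0.26  1.01 -0.23]
r 0.0521 th 5.87
Ftan(ccw) 17.679083034050404 Frad -0.7693369241244876
```

View pics/side3z.png

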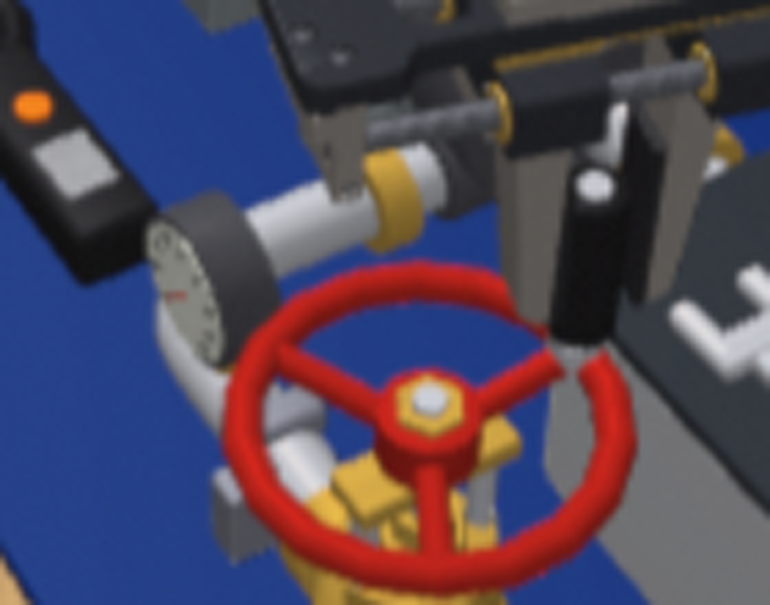

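View pics/wrist3.png

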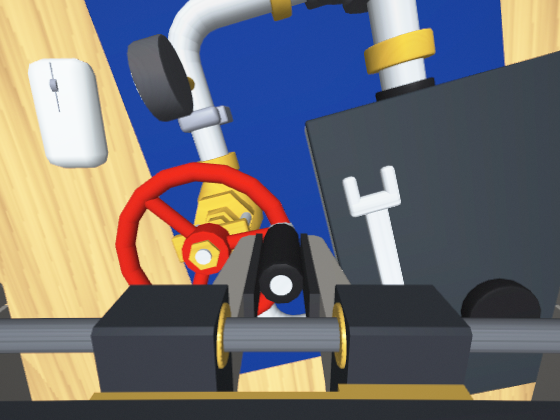

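View pics/scene3.png

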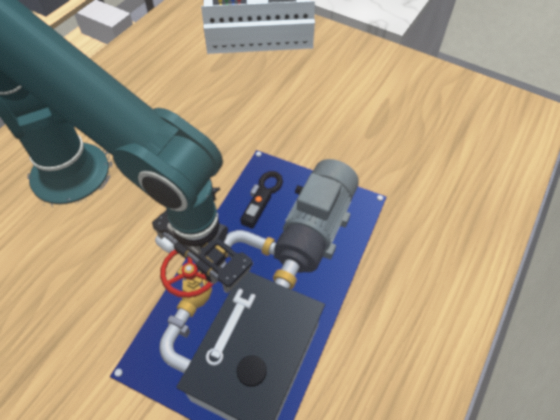

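```bash
python3 -c "
from h import *
d=ld('side3'); p=atz(d,(225+596/5.5-.0,220+185/5.5),.229); v=p[:2]-C; print(p,np.hypot(*v),np.degrees(np.arctan2(v[1],v[0])))
print(proj(d,[.535,-.118,.170]),proj(d,[.535,-.118,.1733]),proj(d,[.535+.052*np.cos(.1),-.118+.052*np.sin(.1),.229]))
w=ld('wrist3');p=atz(w,(281,285),.229);v=p[:2]-C; print(p,np.hypot(*v),np.degrees(np.arctan2(v[1],v[0])))
ang()
"
```

```text
[ 0.58664573 -0.11208982  0.229     ] 0.0519827976085781 6.528359477804665
[[303.44788475 292.39273877]] [[303.5327302  291.01192173]] [[333.65174145 253.92399107]]
[ 0.5861314  -0.11194554  0.229     ] 0.05148860830764238 6.752941554875424
t 10.3 pos [ 0.5868 -0.1127  0.1875] rpy [-1.559  0.003 -0.15 ] F [-2.4 16.   1. ] gap 0.0211 q [ 0.54  0.47 -0.53  1.73  0.26  1.01 -0.23]
r 0.0521 th 5.86
Ftan(ccw) 16.176109937626478 Frad -0.7677820785256619
```

Emit:
drive_tool:
  rows:
    - [1,0.6,0,-4,0,0,0]
    - [1,0.4,0,-3,0,0,0]
    - [1,0,0,0,0,0,0]
    - [1,0,0,0,0,0,0]

```text
time: 10.7
eef_pos: [0.5868, -0.1129, 0.1875]
eef_rot: [-1.552, 0.004, -0.145]
ft_force: [-3.2, 29.1, 0.9]
finger_gap: 0.0214
```

```bash
python3 -c "
from h import *
ang()"
```

```text
t 10.7 pos [ 0.5868 -0.1129  0.1875] rpy [-1.552  0.004 -0.145] F [-3.2 29.1  0.9] gap 0.0214 q [ 0.55  0.48 -0.53  1.73  0.25  1.01 -0.22]
r 0.052 th 5.68
Ftan(ccw) 29.303374677510607 Frad -0.3275292643598844
```

Emit:
drive_tool:
  rows:
    - [1,-1,0,7,0,0,0]
    - [1,-1.1,0,8.1,0,0,0]
    - [1,-2.4,0,7.8,0,0,0]
    - [1,-3.6,0,7.3,0,0,0]
    - [1,-4.7,0,6.7,0,0,0]
    - [1,-5.7,0,5.9,0,0,0]

```text
time: 11.3
eef_pos: [0.575, -0.0848, 0.1876]
eef_rot: [-1.571, -0.001, -0.158]
ft_force: [2.5, -2.2, -2.6]
finger_gap: 0.0214
```

```bash
python3 -c "
from h import *
ang();rows(39.6,40,9)" | sed 's/np.float64(\([-0-9.]*\))/\1/g'
```

```text
t 11.3 pos [ 0.575  -0.0848  0.1876] rpy [-1.571e+00 -1.000e-03 -1.580e-01] F [ 2.5 -2.2 -2.6] gap 0.0214 q [ 0.5   0.44 -0.53  1.77  0.26  0.99 -0.29]
r 0.052 th 39.67
Ftan(ccw) -3.2951875636539274 Frad 0.4973361711499864
[[1, -6.5, 0, 4.9, 0, 0, 0], [1, -7.2, 0, 3.8, 0, 0, 0], [1, -7.7, 0, 2.6, 0, 0, 0], [1, -8.0, 0, 1.4, 0, 0, 0], [1, -8.2, 0, 0.1, 0, 0, 0], [1, -8.1, 0, -1.1, 0, 0, 0], [1, -7.8, 0, -2.4, 0, 0, 0], [1, -7.3, 0, -3.6, 0, 0, 0], [1, -6.7, 0, -4.7, 0, 0, 0], [1, -5.9, 0, -5.7, 0, 0, 0], [1, -4.9, 0, -6.5, 0, 0, 0], [1, -3.8, 0, -7.2, 0, 0, 0], [1, -2.6, 0, -7.7, 0, 0, 0], [1, -1.4, 0, -8.0, 0, 0, 0], [1, -0.1, 0, -8.2, 0, 0, 0], [1, 1.1, 0, -8.1, 0, 0, 0], [1, 2.4, 0, -7.8, 0, 0, 0], [1, 3.6, 0, -7.3, 0, 0, 0], [1, 4.7, 0, -6.7, 0, 0, 0], [1, 5.7, 0, -5.9, 0, 0, 0], [1, 6.5, 0, -4.9, 0, 0, 0], [1, 7.2, 0, -3.8, 0, 0, 0], [1, 7.7, 0, -2.6, 0, 0, 0], [1, 8.0, 0, -1.4, 0, 0, 0], [1, 8.2, 0, -0.1, 0, 0, 0], [1, 8.1, 0, 1.1, 0, 0, 0], [1, 7.8, 0, 2.4, 0, 0, 0], [1, 7.3, 0, 3.6, 0, 0, 0], [1, 6.7, 0, 4.7, 0, 0, 0], [1, 5.9, 0, 5.7, 0, 0, 0], [1, 4.9, 0, 6.5, 0, 0, 0], [1, 3.8, 0, 7.2, 0, 0, 0], [1, 2.6, 0, 7.7, 0, 0, 0], [1, 1.4, 0, 8.0, 0, 0, 0], [1, 0.1, 0, 8.2, 0, 0, 0], [1, -1.1, 0, 8.1, 0, 0, 0], [1, -2.4, 0, 7.8, 0, 0, 0], [1, -3.6, 0, 7.3, 0, 0, 0], [1, -4.7, 0, 6.7, 0, 0, 0], [1, -5.7, 0, 5.9, 0, 0, 0]]
```

Emit:
drive_tool:
  rows:
    - [1,-6.5,0,4.9,0,0,0]
    - [1,-7.2,0,3.8,0,0,0]
    - [1,-7.7,0,2.6,0,0,0]
    - [1,-8.0,0,1.4,0,0,0]
    - [1,-8.2,0,0.1,0,0,0]
    - [1,-8.1,0,-1.1,0,0,0]
    - [1,-7.8,0,-2.4,0,0,0]
    - [1,-7.3,0,-3.6,0,0,0]
    - [1,-6.7,0,-4.7,0,0,0]
    - [1,-5.9,0,-5.7,0,0,0]

```text
time: 12.3
eef_pos: [0.5019, -0.0781, 0.1876]
eef_rot: [-1.57, -0.002, -0.157]
ft_force: [9.0, -3.3, -10.7]
finger_gap: 0.0213
```

```bash
python3 -c "
from h import *
ang()"
```

```text
t 12.3 pos [ 0.5019 -0.0781  0.1876] rpy [-1.57  -0.002 -0.157] F [  9.   -3.3 -10.7] gap 0.0213 q [ 0.57  0.32 -0.56  1.95  0.21  0.93 -0.26]
r 0.0518 th 129.73
Ftan(ccw) -4.773372234332642 Frad -8.309023974149287
```

Emit:
drive_tool:
  rows:
    - [1,-4.9,0.2,-6.5,0,0,0]
    - [1,-3.8,0,-7.2,0,0,0]
    - [1,-2.6,0,-7.7,0,0,0]
    - [1,-1.4,0,-8.0,0,0,0]
    - [1,-0.1,0,-8.2,0,0,0]
    - [1,1.1,0,-8.1,0,0,0]
    - [1,2.4,0,-7.8,0,0,0]
    - [1,3.6,0,-7.3,0,0,0]
    - [1,4.7,0,-6.7,0,0,0]
    - [1,5.7,0,-5.9,0,0,0]

```text
time: 13.3
eef_pos: [0.4943, -0.1506, 0.1875]
eef_rot: [-1.57, 0.002, -0.157]
ft_force: [-0.4, 5.6, -3.6]
finger_gap: 0.0215
```

```bash
python3 -c "
from h import *
ang()"
```

```text
t 13.3 pos [ 0.4943 -0.1506  0.1875] rpy [-1.57   0.002 -0.157] F [-0.4  5.6 -3.6] gap 0.0215 q [ 0.68  0.33 -0.53  1.92  0.21  0.94 -0.11]
r 0.0522 th -141.27
Ftan(ccw) -4.650655421605346 Frad -3.2036356753980093
```

Emit:
drive_tool:
  rows:
    - [1,6.5,0,-4.9,0,0,0]
    - [1,7.2,0,-3.8,0,0,0]
    - [1,7.7,0,-2.6,0,0,0]
    - [1,8.0,0,-1.4,0,0,0]
    - [1,8.2,0,-0.1,0,0,0]
    - [1,8.1,0,1.1,0,0,0]
    - [1,7.8,0,2.4,0,0,0]
    - [1,7.3,0,3.6,0,0,0]
    - [1,6.7,0,4.7,0,0,0]
    - [1,5.9,0,5.7,0,0,0]

```text
time: 14.3
eef_pos: [0.567, -0.1594, 0.1875]
eef_rot: [-1.573, 0.004, -0.158]
ft_force: [-6.7, 1.5, 2.7]
finger_gap: 0.0212
```

```bash
python3 -c "
from h import *
ang()"
```

```text
t 14.3 pos [ 0.567  -0.1594  0.1875] rpy [-1.573  0.004 -0.158] F [-6.7  1.5  2.7] gap 0.0212 q [ 0.6   0.45 -0.5   1.75  0.26  1.   -0.16]
r 0.0523 th -52.24
Ftan(ccw) -4.366043089395238 Frad -5.237480724563858
```

Emit:
drive_tool:
  rows:
    - [1,4.9,-0.1,6.5,0,0,0]
    - [1,3.8,0,7.2,0,0,0]
    - [1,2.6,0,7.7,0,0,0]
    - [1,1.4,0,8.0,0,0,0]
    - [1,0.1,0,8.2,0,0,0]
    - [1,-1.1,0,8.1,0,0,0]
    - [1,-2.4,0,7.8,0,0,0]
    - [1,-3.6,0,7.3,0,0,0]
    - [1,-4.7,0,6.7,0,0,0]
    - [1,-5.7,0,5.9,0,0,0]

```text
time: 15.3
eef_pos: [0.5747, -0.0845, 0.1876]
eef_rot: [-1.571, -0.0, -0.157]
ft_force: [0.1, -5.5, -3.3]
finger_gap: 0.0214
```

```bash
python3 -c "
from h import *
ang()"
```

```text
t 15.3 pos [ 0.5747 -0.0845  0.1876] rpy [-1.571 -0.    -0.157] F [ 0.1 -5.5 -3.3] gap 0.0214 q [ 0.49  0.44 -0.52  1.78  0.26  0.99 -0.29]
r 0.052 th 40.19
Ftan(ccw) -4.2831866940968215 Frad -3.482514947537448
```

One turn plus 34° open. Second turn, to finish near θ = 6°.

Emit:
drive_tool:
  rows:
    - [1,-6.5,0,4.9,0,0,0]
    - [1,-7.2,0,3.8,0,0,0]
    - [1,-7.7,0,2.6,0,0,0]
    - [1,-8.0,0,1.4,0,0,0]
    - [1,-8.2,0,0.1,0,0,0]
    - [1,-8.1,0.2,-1.1,0,0,0]
    - [1,-7.8,0,-2.4,0,0,0]
    - [1,-7.3,0,-3.6,0,0,0]
    - [1,-6.7,0,-4.7,0,0,0]
    - [1,-5.9,0,-5.7,0,0,0]

```text
time: 16.3
eef_pos: [0.5026, -0.0775, 0.1876]
eef_rot: [-1.569, -0.004, -0.156]
ft_force: [8.0, -3.4, -10.6]
finger_gap: 0.0214
```

Emit:
drive_tool:
  rows:
    - [1,-4.9,0.1,-6.5,0,0,0]
    - [1,-3.8,0,-7.2,0,0,0]
    - [1,-2.6,0,-7.7,0,0,0]
    - [1,-1.4,0,-8.0,0,0,0]
    - [1,-0.1,0,-8.2,0,0,0]
    - [1,1.1,0,-8.1,0,0,0]
    - [1,2.4,0,-7.8,0,0,0]
    - [1,3.6,0,-7.3,0,0,0]
    - [1,4.7,0,-6.7,0,0,0]
    - [1,5.7,0,-5.9,0,0,0]

```text
time: 17.3
eef_pos: [0.495, -0.1514, 0.1875]
eef_rot: [-1.57, 0.0, -0.157]
ft_force: [-0.0, 5.1, -1.0]
finger_gap: 0.0213
```

```bash
python3 -c "
from h import *
ang()"
```

```text
t 17.3 pos [ 0.495  -0.1514  0.1875] rpy [-1.57   0.    -0.157] F [-0.   5.1 -1. ] gap 0.0213 q [ 0.67  0.33 -0.52  1.92  0.2   0.94 -0.11]
r 0.0522 th -140.12
Ftan(ccw) -3.9602861706416457 Frad -3.250467771891811
```

Emit:
drive_tool:
  rows:
    - [1,6.5,0,-4.9,0,0,0]
    - [1,7.2,0,-3.8,0,0,0]
    - [1,7.7,0,-2.6,0,0,0]
    - [1,8.0,0,-1.4,0,0,0]
    - [1,8.2,0,-0.1,0,0,0]
    - [1,8.1,0,1.1,0,0,0]
    - [1,7.8,0,2.4,0,0,0]
    - [1,7.3,0,3.6,0,0,0]
    - [1,6.7,0,4.7,0,0,0]
    - [1,5.9,0,5.7,0,0,0]

```text
time: 18.3
eef_pos: [0.567, -0.1594, 0.1874]
eef_rot: [-1.573, 0.004, -0.158]
ft_force: [-7.1, 2.3, 5.6]
finger_gap: 0.0212
```

Emit:
drive_tool:
  rows:
    - [1,4.9,-0.1,6.5,0,0,0]
    - [1,3.8,0,7.2,0,0,0]
    - [1,2.6,0,7.7,0,0,0]
    - [1,1.4,0,8.0,0,0,0]
    - [1,0.1,0,8.2,0,0,0]
    - [1,-0.8,0,5,0,0,0]
    - [1,0,0,0,0,0,0]
    - [1,0,0,0,0,0,0]

```text
time: 19.1
eef_pos: [0.5871, -0.1185, 0.1876]
eef_rot: [-1.571, -0.001, -0.157]
ft_force: [0.9, -2.9, -0.8]
finger_gap: 0.0209
```

```bash
python3 -c "
from h import *
ang()"
```

```text
t 19.1 pos [ 0.5871 -0.1185  0.1876] rpy [-1.571e+00 -1.000e-03 -1.570e-01] F [ 0.9 -2.9 -0.8] gap 0.0209 q [ 0.52  0.47 -0.5   1.73  0.26  1.01 -0.23]
r 0.0521 th -0.56
Ftan(ccw) -2.907373499371583 Frad 0.9139802376113558
```

Emit:
drive_tool:
  rows:
    - [1,-0.5,0,3,0,0,0]
    - [1,-0.5,0,3,0,0,0]
    - [1,0,0,0,0,0,0]
    - [1,0,0,0,0,0,0]
    - [1,0,0,0,0,0,0]

```text
time: 19.6
eef_pos: [0.5867, -0.1115, 0.1876]
eef_rot: [-1.57, -0.0, -0.157]
ft_force: [1.9, -1.5, -1.1]
finger_gap: 0.0211
```

```bash
python3 -c "
from h import *
ang(); snap('side','side4'); snap('scene','scene4'); snap('wrist','wrist4'); ang()
c=cv2.imread('pics/side4.png')[220:330,225:365]; cv2.imwrite('pics/side4z.png',cv2.resize(c,None,fx=5.5,fy=5.5,interpolation=cv2.INTER_CUBIC))
"
```

```text
t 19.6 pos [ 0.5867 -0.1115  0.1876] rpy [-1.57  -0.    -0.157] F [ 1.9 -1.5 -1.1] gap 0.0211 q [ 0.51  0.46 -0.5   1.74  0.26  1.01 -0.24]
r 0.0521 th 7.21
Ftan(ccw) -1.7518415491440826 Frad 1.659731337925281
t 19.75 pos [ 0.5866 -0.1115  0.1875] rpy [-1.57  -0.    -0.157] F [ 2.  -1.1 -0. ] gap 0.0215 q [ 0.51  0.46 -0.5   1.74  0.26  1.01 -0.24]
r 0.052 th 7.23
Ftan(ccw) -1.3505140469702648 Frad 1.8420801625567205
```

View pics/side4z.png

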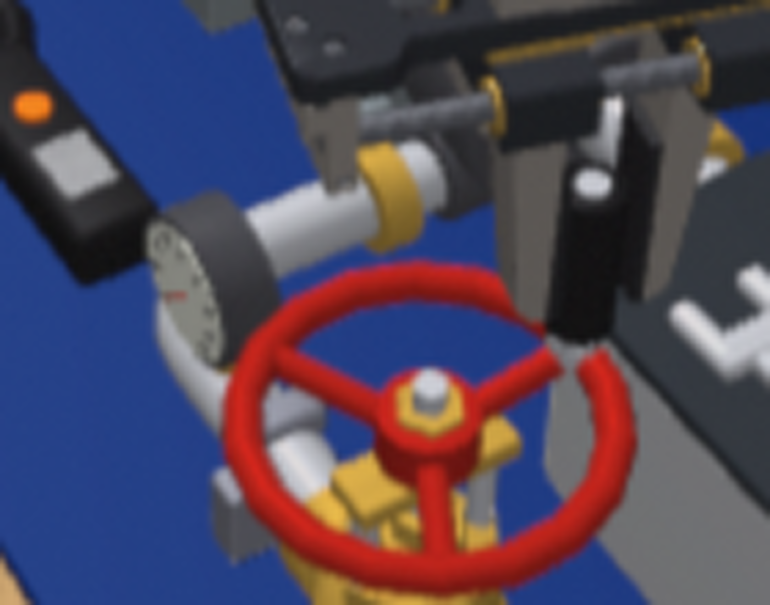

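View pics/wrist4.png

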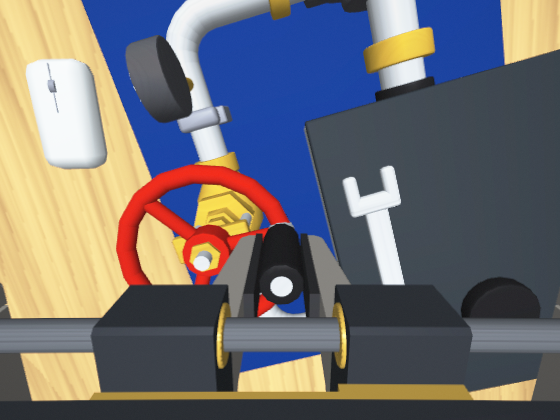

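View pics/side4.png

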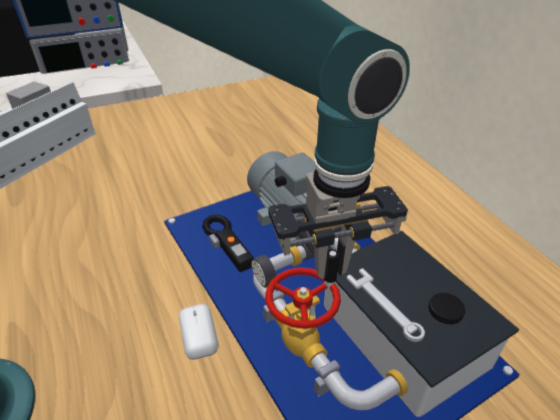

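```bash
python3 -c "
from h import *
L=[]
for t in ('side0','side3','side4'):
    c=cv2.imread(f'pics/{t}.png')[276:308,288:320]; L.append(cv2.resize(c,(256,256),interpolation=cv2.INTER_NEAREST))
cv2.imwrite('pics/cmp.png',np.hstack(L))
d=ld('side4')
for n in (0,1.094,2,3): print(n,proj(d,[.535,-.118,.170+.003*n]))
"
```

```text
0 [[303.44788475 292.39273877]]
1.094 [[303.53226601 291.0194753 ]]
2 [[303.60253134 289.87615719]]
3 [[303.68049501 288.60780503]]
```

View pics/cmp.png

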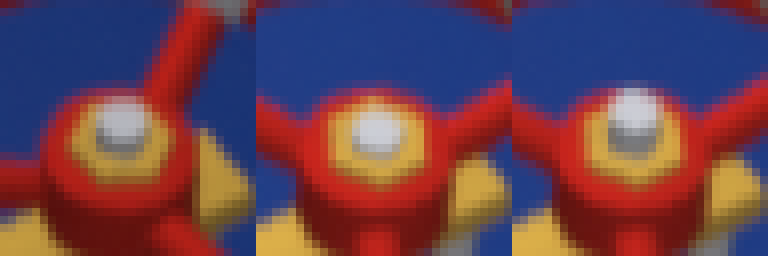

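Emit:
drive_tool:
  rows:
    - [1,0,0,0,0,0,0]
    - [1,0,0,0,0,0,0]
    - [1,0,0,0,0,0,0]
    - [1,0,0,0,0,0,0]

```text
time: 20.15
eef_pos: [0.5866, -0.1115, 0.1875]
eef_rot: [-1.57, -0.0, -0.157]
ft_force: [2.4, -0.4, -0.3]
finger_gap: 0.0213
```

```bash
python3 -c "
from h import *
ang(); print(robot.get_obs()['qd'].round(4))
a,b=ld('side0')['color'],ld('side4')['color']
for n,(x,y,w,h) in dict(mouse=(170,295,60,70),meter=(195,205,62,70),spanner=(345,265,90,80)).items(): print(n,np.abs(a[y:y+h,x:x+w].astype(int)-b[y:y+h,x:x+w]).mean())
d=ld('side4'); p=atz(d,(225+593/5.5,220+183/5.5),.229); v=p[:2]-C; print(np.hypot(*v),np.degrees(np.arctan2(v[1],v[0])))
print(robot.sign_off())"
```

```text
t 20.15 pos [ 0.5866 -0.1115  0.1875] rpy [-1.57  -0.    -0.157] F [ 2.4 -0.4 -0.3] gap 0.0213 q [ 0.51  0.46 -0.5   1.74  0.26  1.01 -0.24]
r 0.0521 th 7.2
Ftan(ccw) -0.6975324084191491 Frad 2.299259544101556
[ 0.0009  0.0004  0.0003 -0.0008  0.0014 -0.0011 -0.0009]
mouse 17.870873015873016
meter 9.075576036866359
spanner 10.295972222222222
0.05173963176271874 7.702314960526423
the job is handed in; nothing more can be done
None
```

```bash
python3 -c "
from h import *
a,b=[cv2.imread(f'pics/{t}.png')[295:365,170:230] for t in ('side0','side4')]
print(a.reshape(-1,3).mean(0),b.reshape(-1,3).mean(0))
print(cv2.phaseCorrelate(*[np.float32(cv2.cvtColor(x,6)) for x in (a,b)]))"
```

```text
[135.10761905 152.92785714 169.00952381] [150.75214286 170.95595238 188.94952381]
((-0.04167821309925657, -0.024907059721783753), 0.9983624302678638)
```

I wound the valve clockwise by its black handle onto its stop, backed it off two full turns anticlockwise, and handed the job in at about 20 s of the 70 s. The gripper still holds the handle; no verdict was reported.

- **Closed stop:** It came after about 394° (1.09 turns). Pushing twice more gave about 30 N at the handle with no further movement, against about 4 N while turning. I held it there for more than 0.3 s.
- **Two turns open:** From the tool position, the handle finished at 7.2°, having stopped at about 5.8° when closed. That is roughly 1 to 1.5° over two turns, against the 15° allowed. The camera reading agrees (7.7° against 6.5°), and the stem rose about 2.5 pixels, or 6 mm, as two turns should give.
- **Holding:** The last grip command was 40 N, with the fingers closed to 21.3 mm on the 22 mm handle. The grasp point is about 7 mm from the handle's centre. The arm is still, with under 3 N at the wrist.
- **Objects to leave alone:** The raw picture difference was nonzero for all three objects and largest at the mouse. For the mouse this was a brightness change: aligning its before and after pictures gave a shift under 0.1 pixel. The clamp meter and spanner look unmoved in the pictures, but I did not run that alignment on them.

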